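# Square up the notice cards and hold the spring clip open round their edge

## Robot

A 7-joint arm with a two-finger parallel gripper is mounted at the origin on the work surface. World frame = base frame: x ahead of the robot, y to its left, z up, the work surface at z = 0. Lengths are in mm, angles in rad, forces in N, time in s.
With the tool pointing down it reaches from about 425 to 825 mm from the base axis. Payload 3.6 kg.
Tool frame: the origin (TCP) lies midway between the tips of the shut fingers; the grasp point (between the pads) lies behind it (r.hold_point_z is the x of the grasp point in the tool frame, in mm); x points along the fingers, z is the direction in which the jaws open and shut, and the axes are right-handed (so a half turn about x gives the same grasp; the last joint's range is limited). The gripper opens to 93 mm and grips with 3 to 60 N. Pads are 15 mm wide; open, the fingers measure 128 mm over their backs; the gripper's body (75 mm by 188 mm) begins 65 mm behind the grasp point.
Start: joints at [1.284, 0.615, -0.013, 1.423, 0.008, 1.103, -0.04], TCP at [167.618, -627.986, 218.64] pointing down, gripper open.
Joint ranges: [-3.12, 3.12], [-0.3, 2.06], [-1.34, 1.32], [0.26, 2.42], [-1.36, 4.5], [0.01, 1.98], [-2.84, 2.84]. Speed limits (rad/s): [2.79, 2.79, 3.14, 3.14, 3.14, 3.14, 3.14].

## Interface

Orientations are given as a 3x3 rotation matrix whose columns are the frame's x, y, z axes.
In Python, from rig import r, vision gives the robot as it stands.
- The arm moves only by the tool apply_moves, never from a script. Its argument "deltas" is a list that holds one entry, the list of rows, each a list of 4 numbers: the shift along the tool's x, y, z in cm, then the turn about the tool's x in units of 6 degrees (1.0 is 6 degrees). In form: [[[dx, dy, dz, spin], ...]]. A call has exactly 5 rows; each row shifts and turns the commanded pose from where the row before left it, along the tool's axes as they then stand; what a row does not reach is not made up. A row lasts 1/12 s, in which the tool goes at most 41.7 mm and 7.16 degrees, less where a joint would pass 70% of its speed; a pose out of reach is approached as far as the arm can. A call is refused whole if a number of a shift passes 4.17 or a number of a turn 1, either way. A call with a gripper value outside its range is refused whole. "grip" is the opening, from -1 (shut) to 1 (fully open), so that 0 is half open, set as the call begins (left out, the last holds). The fingers move at their own pace and stop on an object; "grip_force" is the grip in N (left out, the last holds). Time passes only in rows, so rows that do not move let the fingers close, or fill a call up. It gives the time, the measured TCP pose, the force and the opening at its end, in the units of the state.
- r.state(): the state, without advancing time (a new reading comes with each control period).
- vision.grab_frame(name): name is "side" or "top"; returns a dict with "frame" (480x640x3 uint8, red, green, blue), "camera_matrix" (3x3 intrinsics, pixels), "pose" (4x4, takes a point from camera to world coordinates). Camera axes: x right, y down, z forward; pixel columns grow to the right and rows downward; lengths in mm; the calibration is good to about 2 mm. A picture is of the moment at which its call begins. There is no depth.
- r.hand_in(): hands the job in, once; it reports no verdict.
Trained networks look in a picture, given as the dict that the camera call returned (one of the last four; its "shot" number tells which), for a name from the list of things; names that differ only in an ending like _2 or _b are one class to them, and where a whole thing is asked for, a point or a joint stands for the part that bears it (a point fixed in the world has none). Each returns a list of dicts, best first, with "conf" (0 to 1); they miss things now and then, are a little off and sometimes report something else, mostly with a low value. They report only what shows in the picture. A call takes as long as a camera call.
- vision.regions_of(picture, name): "region" (480x640 bool, what is visible of it) and "box" ([left, top, width, height] in pixels, round what is visible of it).
The state is a dict: "time_s": time; "joint_positions": joint angles; "qd": joint speeds; "joint_efforts": joint torques, N m; "tool_pos": TCP position; "orientation": TCP orientation; "wrist_force": force on the tool from outside, world axes, zero at the start; "moment": the same for the moment, N m; "opening": finger opening in mm.
Only numpy, scipy, OpenCV 4.12 (cv2) and the standard library are available. Lean on these libraries where they do the work, as an engineer would, in place of code of your own. Each camera call takes 0.05 s, during which the arm holds its last target.

## Task

First tap the three notice cards standing in the steel rack home against its end stop, so that their free edges are flush. Then pick up the blue spring clip by its tails, squeeze it open and bring the gaping jaws round the free upright edges of all three cards, jaw tips at least a centimetre past the edges and touching neither cards nor rack, ready for one more card to be slipped in. Finish while still holding the clip squeezed open there in the air; leave the other things on the table alone.

Things in the scene. Friction and masses are not known exactly. Their poses are not given: they have to be found in the camera images.
- rack: Fixed steel card rack: base 170 (x) by 80 (y) by 6 mm; origin at the centre of its underside, z up. Cards stand on the base in a slot along x, 11.4 mm wide, centred on y = 0, between two walls 4 mm thick, x = -5 to +75 mm, 50 mm high. A dark stop 50 mm wide, 72 mm high ends the slot (inner face x = +75 mm). The -x end is open, roughly facing the robot; there the cards stick out free.
- card_red: Loose red blank plastic card, 120 long (x) by 3 thick (y) by 80 mm high, about 40 g, on edge in the slot on the rack's -y side, its top 86 mm above the table. Origin: centre of its underside. Home (against the stop) it is at x = +15 mm in the rack's frame; at the start it sticks out 6 to 30 mm too far to -x. It slides easily.
- card_yellow: The same card in yellow, in the middle of the stack.
- card_white: The same card in white, on the rack's +y side.
- rack_home (a point): Point fixed on the rack, on the slot's middle plane, 40 mm above the base top: where the middle of the cards' free upright edges lies once they are home (rack x = -45, y = 0, z = 46 mm).
- board: Fixed green chopping board, 260 (x) by 180 (y) by 15 mm thick, origin at the centre of its underside. The clip lies on it.
- clip: Loose blue spring clip (like a big clothes peg), 60 g, lying on its side, hinge upright, 34 mm high as it lies. Frame of its +y half: origin on the hinge axis at the underside, z up. Shut, it is symmetric about x: flat jaws 4 mm thick run 50 mm to +x, thumb tails spread to -x, ends 47 mm behind the hinge, 53 mm apart outside to outside. Jaws spring shut when the tails are let go.
- clip_tail (a point): Outside of the +y half's tail where a finger presses, 30 mm behind the hinge, half-way up. The other finger presses the other tail; pinched together (5 N to begin, 12 N fully; 40 N holds it firm) the jaws open. Fully open the tails are parallel, 20 mm apart outside, jaw tips 31 mm apart, and each half has turned 0.32 rad from the clip's middle line.
- clip_jaw (a joint): Opening of the clip: angle between its two jaws, 0 = shut, 0.64 rad = fully open (tails against the stop).
- clip_tip_a (a point): Tip of the jaw on the clip half (+y side): inner face, 50 mm from the hinge, half-way up the clip's 34 mm width.
- clip_tip_b (a point): Tip of the other jaw (-y side), likewise. Midway between both tips lies on the clip's middle line.
- shaker: Bystander: small glass shaker with steel cap, 42 mm across, 75 mm high, at a far corner of the board. Origin: centre of the underside.
- jug: Bystander: clear plastic jug with handle, 84 mm across, 110 mm high. Origin: centre of the underside.
- squeeze_bottle: Bystander: yellow squeeze bottle with red cap, 56 mm across, 170 mm high, beyond the middle of the table. Origin: centre of the underside.
- spatula: Bystander: spatula 260 mm long lying on the table at the right side. Origin: under its middle, x along it.
- brush: Bystander: brush 160 mm long lying between rack and board. Origin: under its middle, x along it.

How it is judged (in metres and radians):
On the way, in this order (a step that is already met when the one before it is completed fails the run):
1. all three cards stand home against the end stop, edges flush (x of each of card_red, card_yellow, card_white in the frame of rack above 0.0125 m and angle between each of card_red, card_yellow, card_white's own z axis and vertical below 0.12 rad), for 0.2 s.
2. then the clip is lifted off the board (height (world z) of clip above 0.03 m), for 0.2 s.
At the end, for the whole second after the job is handed in: Fingers still hold the clip (over 5 N), open 0.45 rad or more, at rest; a jaw tip on each side of the stack (7 mm or more off the slot middle), 8 mm or more past the edges, within the cards' height; clip clear of cards (under 0.5 N), rack and board; cards upright, within 2.5 mm of the stop (all of step 1 and value of joint clip_jaw above 0.45 rad and ((y of clip_tip_a in the frame of rack above 0.007 m and y of clip_tip_b in the frame of rack below -0.007 m) or (y of clip_tip_b in the frame of rack above 0.007 m and y of clip_tip_a in the frame of rack below -0.007 m)) and x of each of clip_tip_a, clip_tip_b in the frame of rack above -0.037 m and z of clip_tip_a in the frame of rack between 0.015 and 0.082 m and z of clip_tip_b in the frame of rack between 0.015 and 0.082 m and contact force between the fingers and clip above 5 N and contact force between clip and rack below 0.2 N and contact force between clip and board below 0.2 N and linear speed of clip below 0.03 m/s and contact force between clip and card_red below 0.5 N and contact force between clip and card_yellow below 0.5 N and contact force between clip and card_white below 0.5 N); the arm keeps its last pose, push and grip.
It fails at once if a bystander is shifted by more than 40 mm (distance of any of shaker, jug, squeeze_bottle, spatula, brush from where it was at the start of the episode above 0.04 m).
It fails at once if a card is lifted or knocked out of the rack (angle between any of card_red, card_yellow, card_white's own z axis and vertical above 0.5 rad or height (world z) of any of card_red, card_yellow, card_white above 0.04 m).
It also fails if it takes over 54 s, if anything falls off the work surface, if the arm or the gripper's body presses on something with over 40 N, if the wrist force passes 120 N, or if a joint passes its speed limit or range.

## Working session

There is one attempt and no reset: what is moved stays moved. The work goes in short steps, Python scripts to look and compute and a tool call to move; the robot and the scene stay as the last step left them, time stands still between calls to the robot, and variables do not carry over. Pictures are saved under pics/ and viewed, and the job is handed in when it is done.

Besides the shell and the picture viewer there is one more tool, called as name([rows], argument=value, ...), one row to a line, values as JSON. apply_moves: Moves the arm, as the interface text tells. Its arguments: {"type":"object","properties":{"deltas":{"type":"array"},"grip":{"type":"number"},"grip_force":{"type":"number"}},"required":["deltas"]}

```bash
ls; mkdir -p pics; python3 - <<'E'
from rig import r, vision
import cv2,pickle
s=r.state(); print(s); print(r.hold_point_z)
for n in ["side","top"]:
    f=vision.grab_frame(n); cv2.imwrite(f"pics/{n}0.png",f["frame"][:,:,::-1]); print(n,f["camera_matrix"],f["pose"])
    pickle.dump(f,open(f"pics/{n}0.pkl","wb"))
E
```

```text
pics
{'time_s': 0.0, 'joint_positions': array([ 1.28345682,  0.61589568, -0.0126043 ,  1.4248949 ,  0.0081135 ,
        1.10342165, -0.04041348]), 'qd': array([ 0.00029251, -0.00028552, -0.0009468 , -0.00108303,  0.00097693,
       -0.00168397,  0.00050829]), 'joint_efforts': array([ 8.24273848e-04, -4.58937263e+01,  2.09235828e-01, -1.65746230e+01,
       -6.10810239e-02,  2.05920712e-02,  2.42395663e-04]), 'tool_pos': array([ 167.42123811, -627.23983751,  217.49784   ]), 'orientation': array([[-7.17103309e-04,  9.66161095e-01,  2.57938413e-01],
       [ 2.46697942e-03,  2.57939403e-01, -9.66157947e-01],
       [-9.99996700e-01, -5.65063066e-05, -2.56846873e-03]]), 'wrist_force': array([-0.64474706,  0.52353291,  0.1756194 ]), 'moment': array([0.0154384 , 0.00571282, 0.00731287]), 'opening': 92.79152850547344}
-18.8
side [[585.87084633   0.         330.12041551]
 [  0.         585.87084633 241.40894921]
 [  0.           0.           1.        ]] [[-9.67156503e-01 -1.97051086e-01  1.60558928e-01  3.93056028e+02]
 [-2.54054694e-01  7.69361662e-01 -5.86121869e-01  7.92201186e+02]
 [-8.03193277e-03 -6.07662326e-01 -7.94154888e-01  1.08875433e+03]
 [ 0.00000000e+00  0.00000000e+00  0.00000000e+00  1.00000000e+00]]
top [[466.46963928   0.         321.02728101]
 [  0.         466.46963928 244.28533814]
 [  0.           0.           1.        ]] [[ 2.30887606e-03 -9.83068495e-01  1.83223918e-01  4.25724846e+02]
 [-9.99979001e-01 -1.16025274e-03  6.37591251e-03  8.76005199e+00]
 [-6.05537266e-03 -1.83234791e-01 -9.83050530e-01  1.11151554e+03]
 [ 0.00000000e+00  0.00000000e+00  0.00000000e+00  1.00000000e+00]]
```

View pics/side0.png

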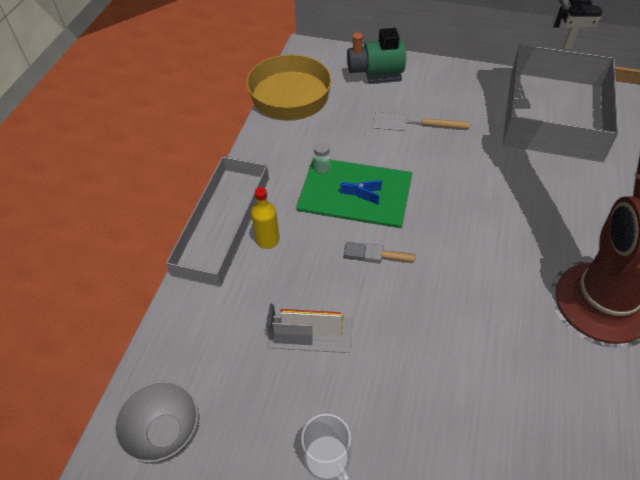

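View pics/top0.png

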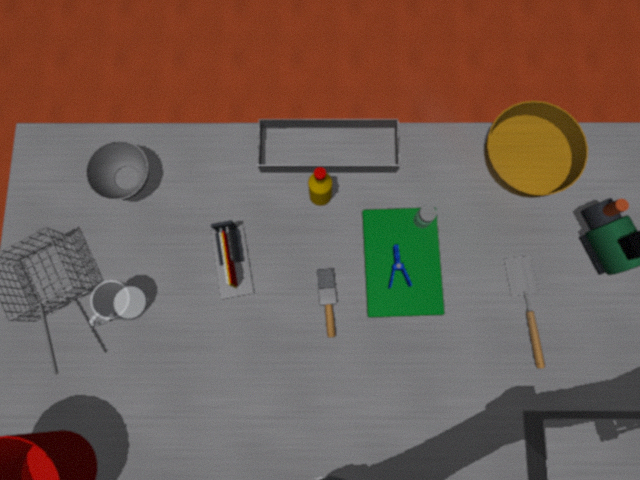

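The views show the rack at top (233,260) and side (310,330), the clip at top (400,266) and side (363,190), and the brush between them at top (328,300).

```bash
cat > h.py <<'E'
import numpy as np,cv2
def ray(f,u,v):
    K=f["camera_matrix"];P=f["pose"]
    d=P[:3,:3]@np.linalg.solve(K,[u,v,1.]);return P[:3,3],d
def atz(f,u,v,z):
    o,d=ray(f,u,v);return o+d*(z-o[2])/d[2]
def proj(f,p):
    K=f["camera_matrix"];P=f["pose"]
    c=P[:3,:3].T@(np.asarray(p,float)-P[:3,3]);q=K@c;return q[:2]/q[2]
def tri(fa,ua,fb,ub):
    o1,d1=ray(fa,*ua);o2,d2=ray(fb,*ub)
    A=np.stack([d1,-d2],1);t=np.linalg.lstsq(A,o2-o1,rcond=None)[0]
    a=o1+d1*t[0];b=o2+d2*t[1];return (a+b)/2,np.linalg.norm(a-b)
def crop(f,x,y,w,h,k,name):
    im=cv2.resize(f["frame"][y:y+h,x:x+w,::-1],None,fx=k,fy=k,interpolation=cv2.INTER_CUBIC);cv2.imwrite(name,im)
E
python3 - <<'E'
import pickle
from h import *
t=pickle.load(open("pics/top0.pkl","rb"));s=pickle.load(open("pics/side0.pkl","rb"))
crop(t,195,205,80,100,6,"pics/c_toprack.png");crop(s,255,290,110,70,7,"pics/c_siderack.png")
crop(t,370,230,60,70,8,"pics/c_topclip.png");crop(s,330,165,66,50,10,"pics/c_sideclip.png")
E
```

```text
(no output)
```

View pics/c_toprack.png

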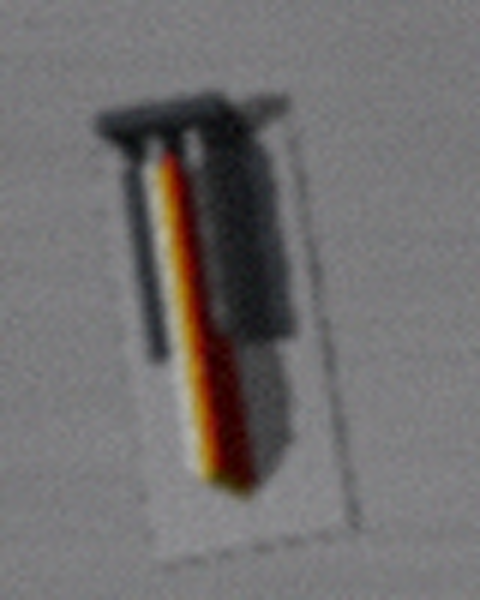

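View pics/c_siderack.png

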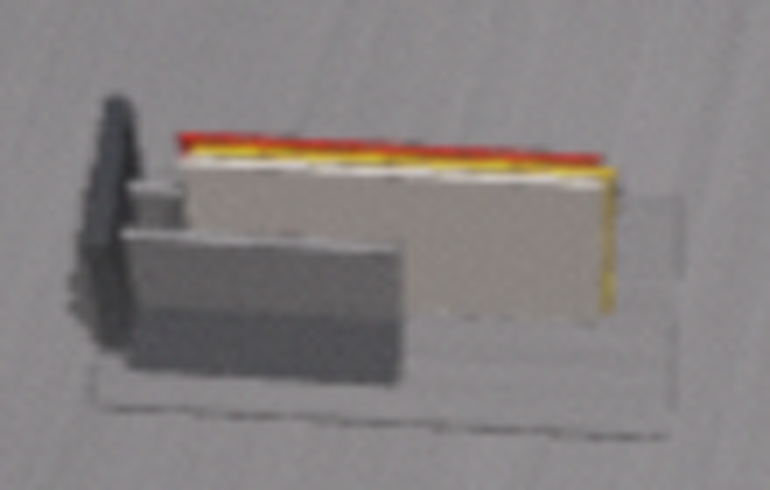

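View pics/c_topclip.png

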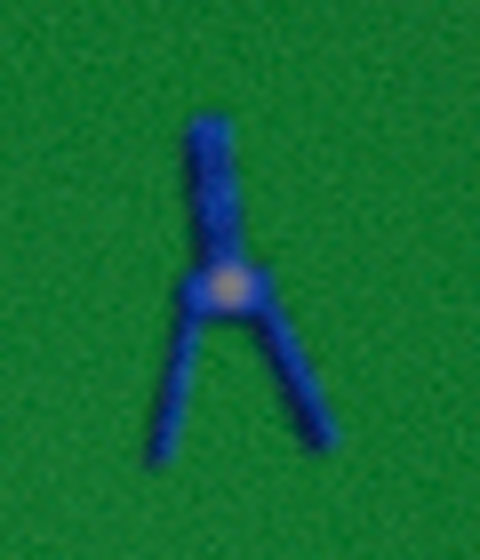

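View pics/c_sideclip.png

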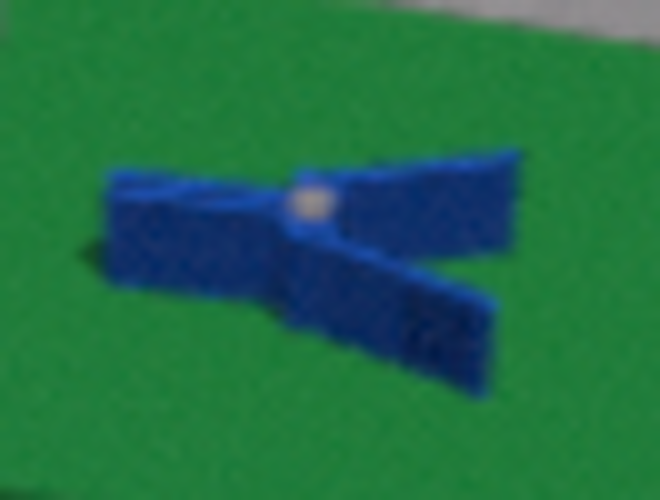

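```bash
cat > fit.py <<'E'
import pickle
from h import *
from scipy.optimize import least_squares
t=pickle.load(open("pics/top0.pkl","rb"));s=pickle.load(open("pics/side0.pkl","rb"))
def px(U,V,x0,y0,k): return np.array([x0+(U+.5)/k-.5,y0+(V+.5)/k-.5])
T=lambda U,V:px(U,V,195,205,6); S=lambda U,V:px(U,V,255,290,7)
def w(p,q,z0=0): 
    c,sn=np.cos(p[2]),np.sin(p[2]);return np.array([p[0]+c*q[0]-sn*q[1],p[1]+sn*q[0]+c*q[1],z0+q[2]])
obs=[(t,T(155,563),(-85,40,6)),(t,T(357,527),(-85,-40,6)),(t,T(293,105),(85,-40,6)),
 (s,S(667,438),(-85,40,6)),(s,S(685,195),(-85,-40,6)),(s,S(90,410),(85,40,6))]
def run(obs,x0,z0=0):
    f=lambda p:np.concatenate([proj(c,w(p,q,z0))-o for c,o,q in obs])
    r=least_squares(f,x0);print(r.x.round(3),f(r.x).round(1));return r.x
print("both");R=run(obs,[600,150,0]);print("top");run(obs[:3],R);print("side");run(obs[3:],R)
for z in(50,56):
    print("wall",z,(proj(t,w(R,(-5,7.7,z)))-T(158,358)).round(1),(proj(s,w(R,(-5,9.7,z)))-S(401,243)).round(1))
C=lambda U,V:px(U,V,370,230,8);D=lambda U,V:px(U,V,330,165,10)
zt=34
oc=[(t,C(230,285),(0,0,zt)),(t,C(210,118),(50,0,zt)),(t,C(155,463),(-47,25,zt)),(t,C(323,448),(-47,-25,zt)),
 (s,D(312,202),(0,0,zt)),(s,D(110,180),(50,0,zt)),(s,D(520,153),(-47,-25,zt)),(s,D(493,298),(-47,25,zt))]
print("clip");P=run(oc,[600,-100,0],15);run(oc[:4],P,15);run(oc[4:],P,15)
# cards: free-edge top corner, z=86
for n,u in(("white",T(190,478)),("yellow",T(208,480)),("red",T(248,488))):
    p=atz(t,*u,86);d=p[:2]-R[:2];c,sn=np.cos(R[2]),np.sin(R[2]);print(n,p.round(1),c*d[0]+sn*d[1],-sn*d[0]+c*d[1])
for n,u in(("white",S(600,187)),("yellow",S(616,172)),("red",S(602,157))):
    p=atz(s,*u,86);d=p[:2]-R[:2];c,sn=np.cos(R[2]),np.sin(R[2]);print(n,p.round(1),c*d[0]+sn*d[1],-sn*d[0]+c*d[1])
E
python3 fit.py
```

```text
both
[5.92073e+02 2.31756e+02 1.91000e-01] [-0.7  0.2 -0.9 -0.2 -1.5  1.4  0.3 -1.  -0.6 -0.5 -0.2 -1.7]
top
[5.93247e+02 2.29067e+02 1.81000e-01] [ 0.1 -0.4 -0.1 -0.5 -0.   1. ]
side
[5.91162e+02 2.34223e+02 1.97000e-01] [ 0.6 -0.1 -0.5  0.3 -0.1 -0.3]
wall 50 [ 3.4 -3.9] [-0.3  1. ]
wall 56 [ 2.8 -4.3] [-0.4 -0.5]
clip
[ 5.74480e+02 -1.60391e+02  7.10000e-02] [-0.6  0.3 -0.3 -0.2 -0.2 -0.8  0.7 -0.4  0.4 -0.1  0.2 -0.6  0.3 -0.1
  0.3  0.5]
[ 5.73846e+02 -1.60697e+02  6.10000e-02] [-0.5  0.6  0.1  0.1 -0.3 -0.6  0.7 -0. ]
[ 5.75147e+02 -1.59881e+02  8.90000e-02] [ 0.1  0.  -0.2 -0.2 -0.1 -0.3  0.2  0.4]
white [527.  224.1  86. ] -65.32477516517923 4.821273823679261
yellow [526.3 217.4  86. ] -67.29746923422822 -1.5685010123605867
red [523.4 202.6  86. ] -72.96995186092894 -15.558218746507999
white [529.4 226.2  86. ] -62.555941990757795 6.3994800345111305
yellow [526.3 220.4  86. ] -66.7771970907477 1.2948795999014688
red [531.3 216.6  86. ] -62.58170020773363 -3.3186125475226316
```

```bash
cat > ov.py <<'E'
import sys
from fit import *
def box(a,b): 
    x0,y0,z0=a;x1,y1,z1=b
    c=[(x,y,z) for x in(x0,x1) for y in(y0,y1) for z in(z0,z1)]
    return [(p,q) for i,p in enumerate(c) for q in c[i+1:] if sum(m!=n for m,n in zip(p,q))==1]
def draw(f,R,boxes,x,y,ww,hh,k,name,z0=0):
    im=cv2.resize(f["frame"][y:y+hh,x:x+ww,::-1],None,fx=k,fy=k,interpolation=cv2.INTER_CUBIC)
    for (a,b,col) in boxes:
        for p,q in box(a,b):
            P=[((proj(f,w(R,v,z0))-[x,y]+.5)*k-.5).round().astype(int) for v in(p,q)]
            cv2.line(im,tuple(map(int,P[0])),tuple(map(int,P[1])),col,1,cv2.LINE_AA)
    cv2.imwrite(name,im)
RB=[((-85,-40,0),(85,40,6),(0,255,0)),((-5,5.7,6),(75,9.7,56),(255,255,0)),((-5,-9.7,6),(75,-5.7,56),(255,0,255)),((75,-25,6),(81,25,72),(0,255,255))]
if __name__=="__main__":
    draw(t,R,RB,185,195,100,110,6,"pics/o_t.png");draw(s,R,RB,255,290,110,70,7,"pics/o_s.png")
E
python3 ov.py >/dev/null
```

```text
(no output)
```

View pics/o_t.png

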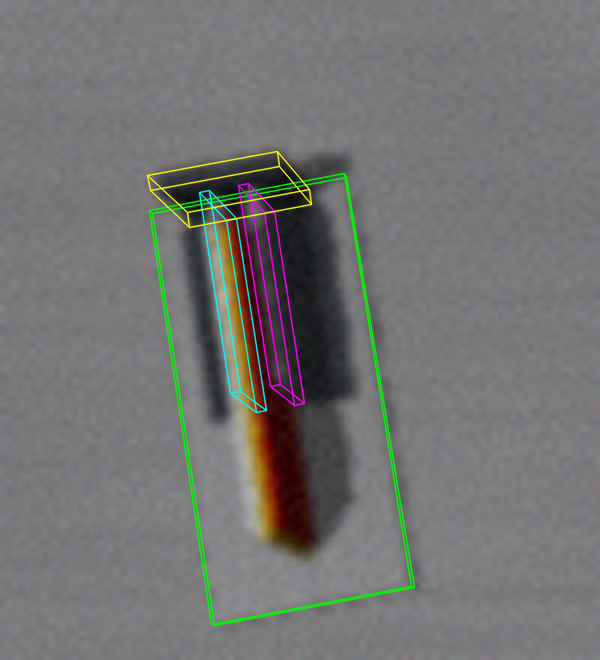

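View pics/o_s.png

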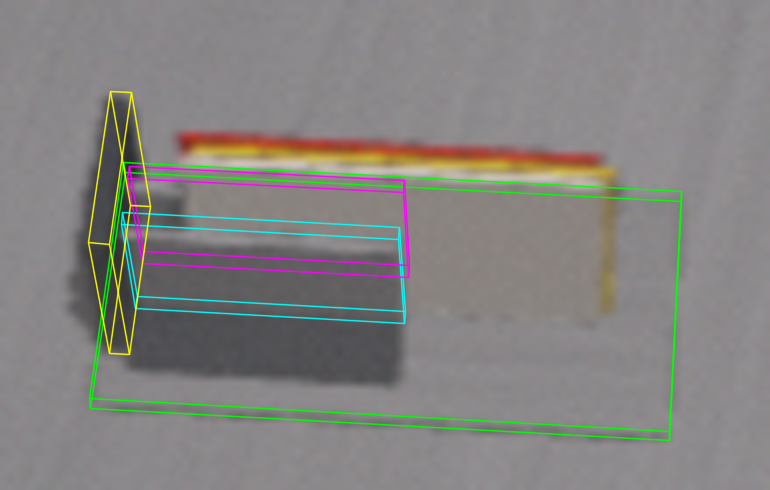

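```bash
cat > plan.py <<'E'
# python3 plan.py x y z yaw nrows : rows from measured pose to target
import sys,numpy as np
from rig import r
def rows(tx,ty,tz,yaw,n=None,st=None):
    s=r.state();p=s["tool_pos"];Rm=s["orientation"]
    a=np.arctan2(Rm[1,1],Rm[0,1]);
    print("at",np.round(p,1),"yaw",round(a,3),"tilt",np.round(Rm[:2,0],4),"F",np.round(s["wrist_force"],1),"open",round(s["opening"],1),"t",s["time_s"])
    d=np.array([tx,ty,tz])-p; da=yaw-a
    if n is None: n=int(np.ceil(max(np.linalg.norm(d)/36,abs(da)/.1,1)))
    for i in range(n):
        am=a+da*i/n
        e=d/n;print([round(-e[2]/10,2),round((e[0]*np.cos(am)+e[1]*np.sin(am))/10,2),round((e[0]*np.sin(am)-e[1]*np.cos(am))/10,2),round(-da/n/np.radians(6),2)])
v=[float(x) for x in sys.argv[1:]]
rows(*v[:4],n=int(v[4]) if len(v)>4 else None)
E
python3 plan.py 450 -350 217 .19;python3 - <<'E'
import numpy as np
c,s=np.cos(.19),np.sin(.19)
for x in(-110,-52.5,-45):print(592+x*c,232+x*s)
E
```

```text
at [ 167.4 -627.3  217.6] yaw 0.261 tilt [-0.0006  0.0022] F [-0.6 -0.2  0.2] open 92.9 t 0.1
[np.float64(0.01), np.float64(3.13), np.float64(-1.77), np.float64(0.06)]
[np.float64(0.01), np.float64(3.12), np.float64(-1.79), np.float64(0.06)]
[np.float64(0.01), np.float64(3.11), np.float64(-1.81), np.float64(0.06)]
[np.float64(0.01), np.float64(3.1), np.float64(-1.83), np.float64(0.06)]
[np.float64(0.01), np.float64(3.09), np.float64(-1.85), np.float64(0.06)]
[np.float64(0.01), np.float64(3.07), np.float64(-1.87), np.float64(0.06)]
[np.float64(0.01), np.float64(3.06), np.float64(-1.89), np.float64(0.06)]
[np.float64(0.01), np.float64(3.05), np.float64(-1.91), np.float64(0.06)]
[np.float64(0.01), np.float64(3.04), np.float64(-1.93), np.float64(0.06)]
[np.float64(0.01), np.float64(3.02), np.float64(-1.95), np.float64(0.06)]
[np.float64(0.01), np.float64(3.01), np.float64(-1.97), np.float64(0.06)]
483.97953413710025 211.22552155258495
540.4447776563433 222.08490801373372
547.8098094197228 223.50134972605747
```

apply_moves([
  [[0,3.1,-1.8,0.06],[0,3.1,-1.8,0.06],[0,3.1,-1.8,0.06],[0,3.1,-1.8,0.06],[0,3.1,-1.8,0.06]],
], grip=-1)

```text
time_s: 0.52
tool_pos: [296.5, -501.0, 218.2]
orientation: [[-0.0, 0.974, 0.227], [0.001, 0.227, -0.974], [-1.0, -0.0, -0.001]]
wrist_force: [0.7, -0.1, 0.8]
opening: 64.5
```

apply_moves([
  [[0,3.1,-1.9,0.06],[0,3.1,-1.9,0.06],[0,3.1,-1.9,0.06],[0,3.1,-1.9,0.06],[0,3.1,-1.9,0.06]],
])

```text
time_s: 0.93
tool_pos: [427.4, -374.9, 218.3]
orientation: [[-0.001, 0.981, 0.196], [0.001, 0.196, -0.981], [-1.0, -0.001, -0.001]]
wrist_force: [0.5, -0.3, 0.7]
opening: 30.8
```

```bash
sed -i 's/print(\[\(.*\)\])$/print([float(q) for q in (\1)])/' plan.py; python3 plan.py 490 0 200 .19;
```

```text
at [ 427.4 -374.9  218.3] yaw 0.198 tilt [-0.0008  0.0006] F [ 0.5 -0.3  0.7] open 30.8 t 0.9333
[0.17, 1.23, -3.23, 0.01]
[0.17, 1.22, -3.23, 0.01]
[0.17, 1.22, -3.23, 0.01]
[0.17, 1.22, -3.23, 0.01]
[0.17, 1.22, -3.23, 0.01]
[0.17, 1.22, -3.23, 0.01]
[0.17, 1.21, -3.24, 0.01]
[0.17, 1.21, -3.24, 0.01]
[0.17, 1.21, -3.24, 0.01]
[0.17, 1.21, -3.24, 0.01]
[0.17, 1.2, -3.24, 0.01]
```

apply_moves([
  [[0.2,1.2,-3.2,0.01],[0.2,1.2,-3.2,0.01],[0.2,1.2,-3.2,0.01],[0.2,1.2,-3.2,0.01],[0.2,1.2,-3.2,0.01]],
])

```text
time_s: 1.35
tool_pos: [454.1, -206.2, 208.3]
orientation: [[-0.001, 0.981, 0.191], [0.0, 0.191, -0.981], [-1.0, -0.001, -0.001]]
wrist_force: [0.2, -0.4, -0.1]
opening: 0.9
```

apply_moves([
  [[0.2,1.2,-3.2,0.01],[0.2,1.2,-3.2,0.01],[0.2,1.2,-3.2,0.01],[0.2,1.2,-3.2,0.01],[0.2,1.2,-3.2,0.01]],
])

```text
time_s: 1.77
tool_pos: [482.7, -37.8, 198.4]
orientation: [[-0.001, 0.982, 0.186], [0.0, 0.186, -0.982], [-1.0, -0.001, -0.0]]
wrist_force: [0.3, 0.1, -0.1]
opening: 0.2
```

```bash
python3 plan.py 475 210 110 .19;
```

```text
at [482.7 -37.8 198.4] yaw 0.187 tilt [-0.0006  0.    ] F [ 0.3  0.1 -0.1] open 0.2 t 1.7667
[1.11, 0.48, -3.06, -0.0]
[1.11, 0.48, -3.06, -0.0]
[1.11, 0.49, -3.06, -0.0]
[1.11, 0.49, -3.06, -0.0]
[1.11, 0.49, -3.06, -0.0]
[1.11, 0.49, -3.06, -0.0]
[1.11, 0.49, -3.06, -0.0]
[1.11, 0.49, -3.06, -0.0]
```

apply_moves([
  [[1.1,0.5,-3.1,0],[1.1,0.5,-3.1,0],[1.1,0.5,-3.1,0],[1.1,0.5,-3.1,0],[1.1,0.5,-3.1,0]],
])

```text
time_s: 2.18
tool_pos: [478.1, 118.9, 143.0]
orientation: [[-0.0, 0.982, 0.186], [-0.0, 0.186, -0.982], [-1.0, -0.0, 0.0]]
wrist_force: [0.9, 1.1, -0.4]
opening: 0.4
```

apply_moves([
  [[1.1,0.5,-3.1,0],[1.1,0.5,-3.1,0],[1.1,0.5,-3.1,0],[0,0,0,0],[0,0,0,0]],
])

```text
time_s: 2.6
tool_pos: [474.7, 213.7, 109.7]
orientation: [[-0.002, 0.982, 0.191], [-0.0, 0.191, -0.982], [-1.0, -0.002, -0.0]]
wrist_force: [1.0, -0.6, 0.1]
opening: 0.3
```

```bash
python3 plan.py 484 211 28 .19 5; python3 - <<'E'
from rig import r, vision
import pickle
from h import *
for n in ["side","top"]:
    f=vision.grab_frame(n);pickle.dump(f,open(f"pics/{n}1.pkl","wb"))
    print(n,proj(f,r.state()["tool_pos"]))
    cv2.imwrite(f"pics/{n}1.png",f["frame"][:,:,::-1])
    if n=="top":crop(f,185,195,120,120,6,"pics/t1c.png")
    else: crop(f,255,270,130,90,6,"pics/s1c.png")
E
```

```text
at [474.7 213.7 109.7] yaw 0.192 tilt [-0.0023 -0.    ] F [ 1.  -0.6  0.1] open 0.3 t 2.6
[1.63, 0.17, 0.09, 0.0]
[1.63, 0.17, 0.09, 0.0]
[1.63, 0.17, 0.09, 0.0]
[1.63, 0.17, 0.09, 0.0]
[1.63, 0.17, 0.09, 0.0]
side [369.3037828  309.63044607]
top [229.35037442 306.98685546]
```

View pics/t1c.png

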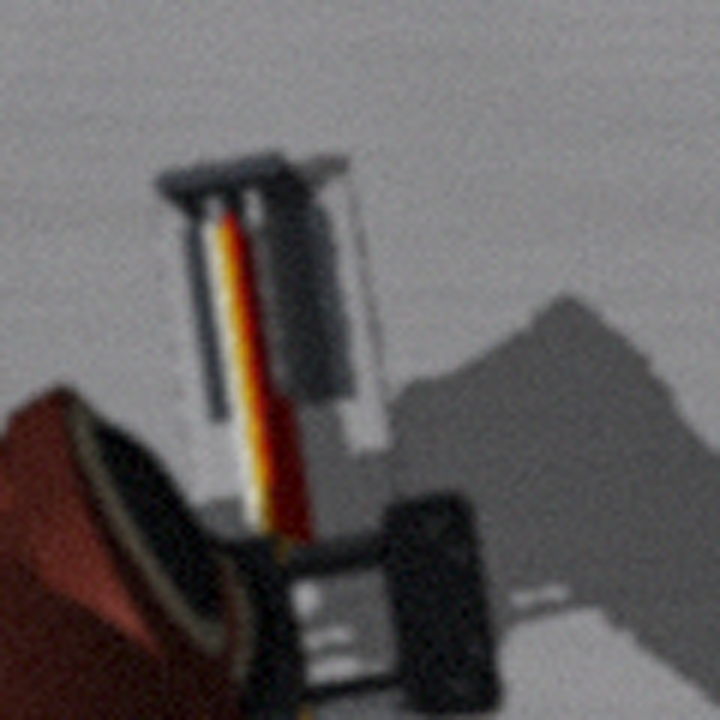

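View pics/s1c.png

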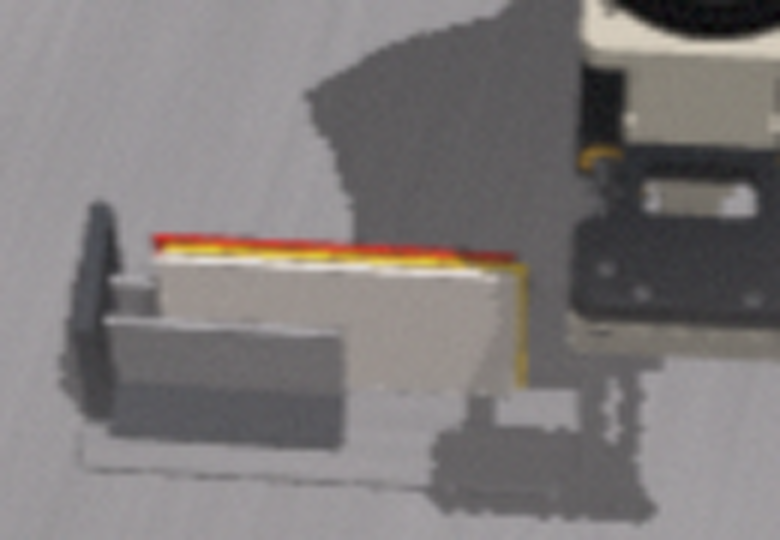

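The gripper bar is in front of the cards' free edge (side edge at about (342,325)), with a clear gap. Next I lower it and push.

apply_moves([
  [[1.6,0,0.1,0],[1.6,0,0.1,0],[1.6,0,0.1,0],[1.6,0,0.1,0],[1.6,0,0.1,0]],
])

```text
time_s: 3.12
tool_pos: [478.0, 204.3, 30.7]
orientation: [[0.001, 0.983, 0.183], [-0.001, 0.183, -0.983], [-1.0, 0.001, 0.001]]
wrist_force: [0.0, 0.1, 0.4]
opening: 0.0
```

apply_moves([
  [[0,0.6,0,0],[0,0.6,0,0],[0,0.6,0,0],[0,0.6,0,0],[0,0.6,0,0]],
])

```text
time_s: 3.53
tool_pos: [508.2, 212.6, 31.9]
orientation: [[0.002, 0.983, 0.186], [0.001, 0.186, -0.983], [-1.0, 0.003, -0.001]]
wrist_force: [-0.4, 0.5, -0.1]
opening: 0.2
```

```bash
cat > rk.py <<'E'
from rig import r
import numpy as np
R=(592.07,231.76,.191)
s=r.state();p=s["tool_pos"];c,n=np.cos(R[2]),np.sin(R[2]);d=p[:2]-R[:2]
m=s["orientation"]
print("rack x,y",round(c*d[0]+n*d[1],1),round(-n*d[0]+c*d[1],1),"z",round(p[2],1),"yaw",round(np.arctan2(m[1,1],m[0,1]),3),"F",s["wrist_force"].round(1),"open",round(s["opening"],1),"t",s["time_s"])
E
python3 rk.py
```

```text
rack x,y -86.0 -2.9 z 31.9 yaw 0.187 F [-0.4  0.5 -0.1] open 0.2 t 3.5333
```

apply_moves([
  [[0,0.5,-0.05,0],[0,0.5,-0.05,0],[0,0.5,-0.05,0],[0,0.5,-0.05,0],[0,0.5,-0.05,0]],
])

```text
time_s: 3.95
tool_pos: [530.1, 219.6, 30.6]
orientation: [[-0.002, 0.982, 0.187], [-0.0, 0.187, -0.982], [-1.0, -0.002, 0.0]]
wrist_force: [-1.3, -0.2, 1.2]
opening: 0.3
```

apply_moves([
  [[0,0.2,0,0],[0,0.2,0,0],[0,0.1,0,0],[0,0,0,0],[0,0,0,0]],
])

```text
time_s: 4.37
tool_pos: [535.7, 220.4, 30.6]
orientation: [[0.001, 0.982, 0.186], [0.0, 0.186, -0.982], [-1.0, 0.001, -0.0]]
wrist_force: [-0.0, -0.7, 0.1]
opening: 0.8
```

```bash
python3 rk.py
```

```text
rack x,y -57.5 -0.5 z 30.6 yaw 0.187 F [-0.  -0.7  0.1] open 0.8 t 4.3667
```

apply_moves([
  [[0,0.1,0,0],[0,0.1,0,0],[0,0.1,0,0],[0,0,0,0],[0,0,0,0]],
])

```text
time_s: 4.78
tool_pos: [537.6, 220.8, 30.6]
orientation: [[-0.002, 0.982, 0.187], [-0.0, 0.187, -0.982], [-1.0, -0.002, 0.0]]
wrist_force: [-3.6, -0.2, 2.0]
opening: 0.5
```

apply_moves([
  [[0,0.1,0,0],[0,0.1,0,0],[0,0,0,0],[0,0,0,0],[0,0,0,0]],
])

```text
time_s: 5.2
tool_pos: [537.4, 220.7, 30.6]
orientation: [[-0.006, 0.982, 0.187], [-0.002, 0.187, -0.982], [-1.0, -0.006, 0.001]]
wrist_force: [-6.1, -0.7, 6.2]
opening: -0.0
```

```bash
python3 rk.py
```

```text
rack x,y -55.8 -0.5 z 30.6 yaw 0.188 F [-6.1 -0.7  6.2] open -0.0 t 5.2
```

apply_moves([
  [[0,0.1,0,0],[0,0.1,0,0],[0,0.1,0,0],[0,0,0,0],[0,0,0,0]],
])

```text
time_s: 5.62
tool_pos: [537.2, 220.6, 30.5]
orientation: [[-0.012, 0.982, 0.187], [-0.004, 0.187, -0.982], [-1.0, -0.013, 0.002]]
wrist_force: [-12.7, -3.6, 11.2]
opening: 0.5
```

```bash
python3 rk.py;python3 - <<'E'
from rig import r, vision
import pickle
from h import *
for n in ["side","top"]:
    f=vision.grab_frame(n);pickle.dump(f,open(f"pics/{n}2.pkl","wb"))
    if n=="top":crop(f,195,205,80,100,6,"pics/t2c.png")
    else: crop(f,255,290,110,70,7,"pics/s2c.png")
E
```

```text
rack x,y -56.0 -0.5 z 30.5 yaw 0.189 F [-12.7  -3.6  11.2] open 0.5 t 5.6167
```

View pics/t2c.png

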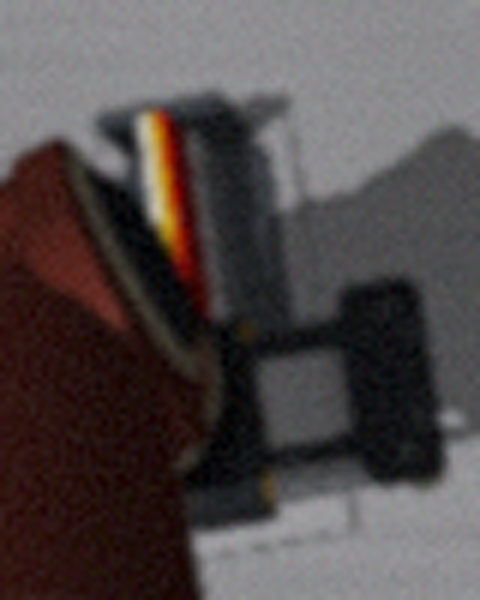

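View pics/s2c.png

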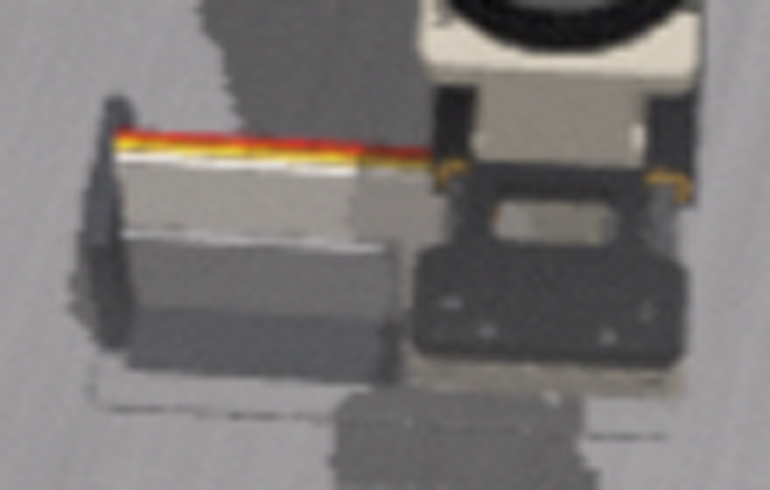

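The three cards are flush, with their far ends at the stop (side crop x≈118). I back off and check.

apply_moves([
  [[0,-0.5,0,0],[0,-1,0,0],[0,-1.5,0,0],[0,-2,0,0],[0,-2.5,0,0]],
])

```text
time_s: 6.13
tool_pos: [472.1, 208.5, 31.1]
orientation: [[0.006, 0.983, 0.185], [0.003, 0.185, -0.983], [-1.0, 0.006, -0.001]]
wrist_force: [-0.6, -0.7, -0.5]
opening: 0.2
```

apply_moves([
  [[-3,-1,0.3,0],[-4,0,1,0],[-4,0,1,0],[-3.8,0,1.6,0.1],[-3,0,2.5,0.2]],
], grip=1)

```text
time_s: 6.55
tool_pos: [473.5, 145.4, 212.4]
orientation: [[0.007, 0.987, 0.159], [0.004, 0.159, -0.987], [-1.0, 0.008, -0.003]]
wrist_force: [1.5, 0.3, 0.5]
opening: 29.5
```

```bash
python3 rk.py;python3 plan.py 470 -100 190 .08; python3 - <<'E'
from rig import r, vision
import pickle
from h import *
for n in ["side","top"]:
    f=vision.grab_frame(n);pickle.dump(f,open(f"pics/{n}3.pkl","wb"))
    if n=="top":crop(f,195,205,80,100,6,"pics/t3c.png")
    else: crop(f,255,290,110,70,7,"pics/s3c.png")
E
```

```text
rack x,y -132.8 -62.3 z 212.4 yaw 0.16 F [1.5 0.3 0.5] open 29.5 t 6.55
at [473.5 145.4 212.4] yaw 0.16 tilt [0.0074 0.0041] F [1.5 0.3 0.5] open 29.5 t 6.55
[0.32, -0.61, 3.45, 0.11]
[0.32, -0.57, 3.46, 0.11]
[0.32, -0.53, 3.47, 0.11]
[0.32, -0.49, 3.47, 0.11]
[0.32, -0.45, 3.48, 0.11]
[0.32, -0.41, 3.48, 0.11]
[0.32, -0.37, 3.49, 0.11]
```

View pics/t3c.png

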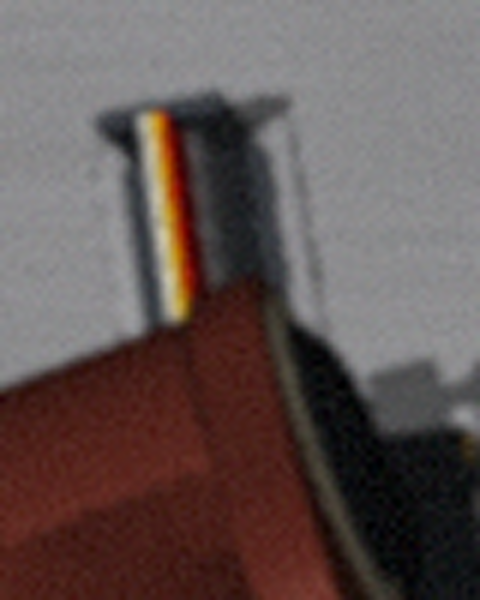

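View pics/s3c.png

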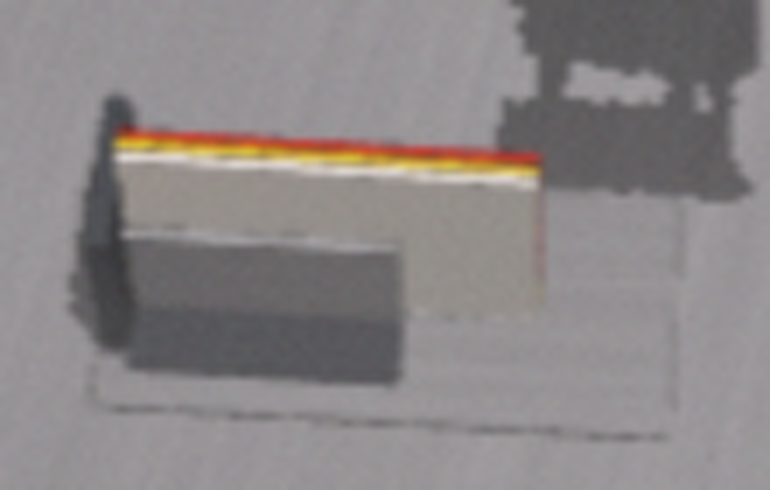

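Cards are flush (side free edges all at crop x≈540). On to the clip.

apply_moves([
  [[0.3,0,3.6,0.15],[0.3,0,3.6,0.15],[0.3,0,3.6,0.15],[0.3,0,3.6,0.15],[0.3,0,3.6,0.15]],
])

```text
time_s: 7.07
tool_pos: [494.7, -36.7, 192.9]
orientation: [[0.002, 0.997, 0.078], [0.0, 0.078, -0.997], [-1.0, 0.002, 0.0]]
wrist_force: [1.1, -0.0, -0.1]
opening: 70.4
```

```bash
python3 plan.py 544.6 -162.5 110 .071 5
```

```text
at [494.7 -36.7 192.9] yaw 0.078 tilt [0.0016 0.0001] F [ 1.1 -0.  -0.1] open 70.4 t 7.0667
[1.66, 0.8, 2.59, 0.01]
[1.66, 0.8, 2.59, 0.01]
[1.66, 0.81, 2.58, 0.01]
[1.66, 0.81, 2.58, 0.01]
[1.66, 0.81, 2.58, 0.01]
```

apply_moves([
  [[1.6,0.9,2.5,0],[1.6,0.9,2.5,0],[1.6,0.9,2.5,0],[1.6,0.9,2.5,0],[1.6,0.9,2.5,0]],
])

```text
time_s: 7.48
tool_pos: [549.5, -157.5, 111.9]
orientation: [[0.001, 0.997, 0.078], [-0.0, 0.078, -0.997], [-1.0, 0.001, 0.0]]
wrist_force: [-0.4, -0.1, 0.2]
opening: 93.0
```

apply_moves([
  [[0,0,0,0],[0,0,0,0],[0,0,0,0],[0,0,0,0],[0,0,0,0]],
])

```text
time_s: 7.9
tool_pos: [548.9, -154.9, 114.3]
orientation: [[0.002, 0.997, 0.08], [0.001, 0.08, -0.997], [-1.0, 0.002, -0.0]]
wrist_force: [0.2, 0.8, 0.1]
opening: 92.9
```

```bash
python3 plan.py 544.6 -162.5 19.5 .071 5;python3 - <<'E'
from rig import r, vision
import pickle
from h import *
s=r.state();p=s["tool_pos"];m=s["orientation"]
for n in ["side","top"]:
    f=vision.grab_frame(n);pickle.dump(f,open(f"pics/{n}4.pkl","wb"))
    x0,y0=(360,220) if n=="top" else (310,120)
    k=6
    im=cv2.resize(f["frame"][y0:y0+100,x0:x0+120,::-1],None,fx=k,fy=k,interpolation=cv2.INTER_CUBIC)
    for q in (p,p+m@[0,0,46.5],p-m@[0,0,46.5]):
        u=((proj(f,q)-[x0,y0]+.5)*k).astype(int);cv2.circle(im,(int(u[0]),int(u[1])),4,(0,0,255),1)
    cv2.imwrite(f"pics/{n}4c.png",im)
E
```

```text
at [ 548.9 -154.9  114.3] yaw 0.08 tilt [0.0015 0.0006] F [0.2 0.8 0.1] open 92.9 t 7.9
[1.9, -0.1, 0.15, 0.02]
[1.9, -0.1, 0.15, 0.02]
[1.9, -0.1, 0.15, 0.02]
[1.9, -0.1, 0.15, 0.02]
[1.9, -0.1, 0.15, 0.02]
```

View pics/top4c.png

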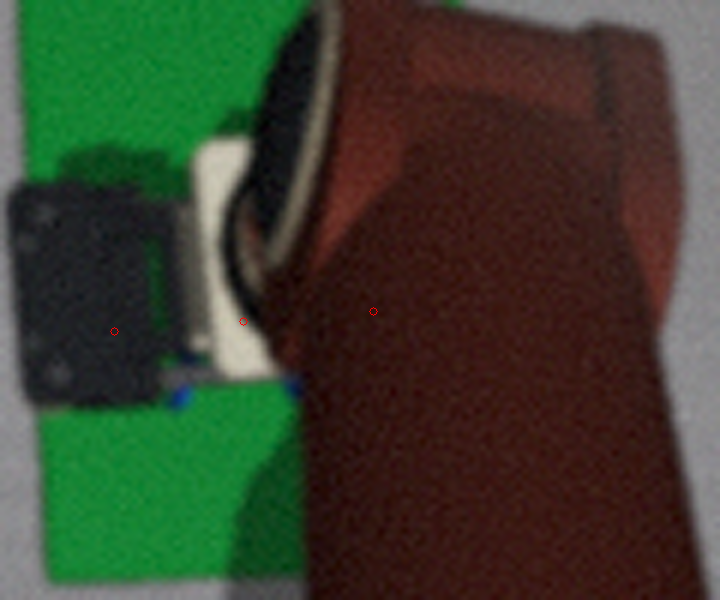

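View pics/side4c.png

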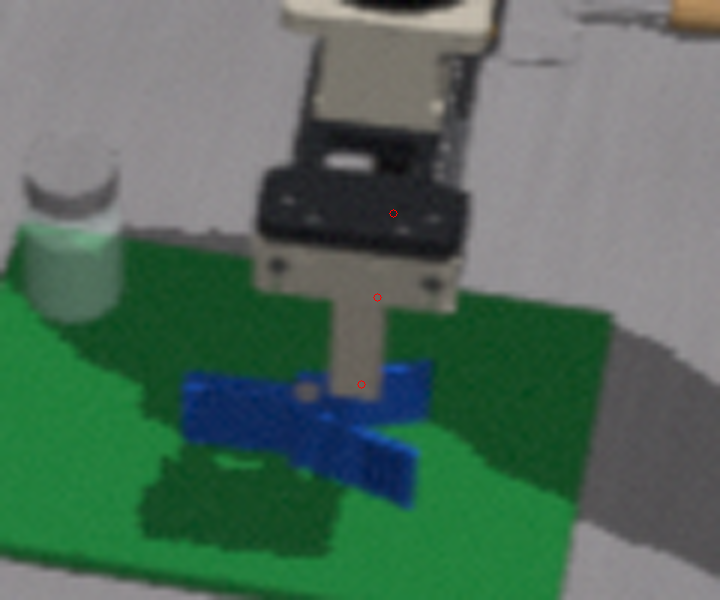

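apply_moves([
  [[2.1,-0.1,0.15,0.02],[2.1,-0.1,0.15,0.02],[2,-0.1,0.15,0.02],[1.8,-0.1,0.15,0.02],[1.2,0,0.1,0.02]],
])

```text
time_s: 8.42
tool_pos: [544.2, -163.3, 20.5]
orientation: [[-0.001, 0.998, 0.068], [0.0, 0.068, -0.998], [-1.0, -0.001, -0.001]]
wrist_force: [-0.1, 0.6, -0.9]
opening: 93.0
```

apply_moves([
  [[0,0,0,0],[0,0,0,0],[0,0,0,0],[0,0,0,0],[0,0,0,0]],
])

```text
time_s: 8.83
tool_pos: [545.8, -163.9, 22.8]
orientation: [[0.002, 0.998, 0.067], [-0.0, 0.067, -0.998], [-1.0, 0.002, 0.001]]
wrist_force: [-0.4, 0.3, 0.2]
opening: 93.0
```

```bash
python3 plan.py 544.6 -162.5 19.5 .071 5;python3 - <<'E'
from rig import r, vision
import pickle
from h import *
for n in ["side"]:
    f=vision.grab_frame(n);crop(f,310,120,120,100,6,f"pics/{n}5c.png")
E
```

```text
at [ 545.8 -163.9   22.8] yaw 0.067 tilt [ 0.0023 -0.0004] F [-0.4  0.3  0.2] open 93.0 t 8.8333
[0.07, -0.02, -0.03, -0.01]
[0.07, -0.02, -0.03, -0.01]
[0.07, -0.02, -0.03, -0.01]
[0.07, -0.02, -0.03, -0.01]
[0.07, -0.02, -0.03, -0.01]
```

View pics/side5c.png

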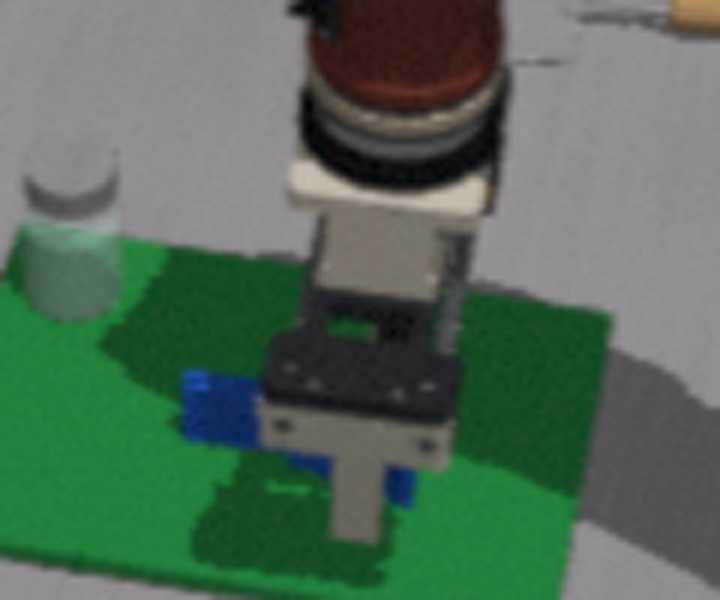

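apply_moves([
  [[0.1,0,0,0],[0.1,0,0,0],[0,0,0,0],[0,0,0,0],[0,0,0,0]],
], grip=-1, grip_force=40)

```text
time_s: 9.3
tool_pos: [544.9, -163.9, 19.6]
orientation: [[-0.0, 0.998, 0.067], [0.0, 0.067, -0.998], [-1.0, -0.0, -0.0]]
wrist_force: [-0.5, -0.6, -0.1]
opening: 64.2
```

apply_moves([
  [[0,0,0,0],[0,0,0,0],[0,0,0,0],[0,0,0,0],[0,0,0,0]],
])

```text
time_s: 9.72
tool_pos: [544.9, -163.9, 19.7]
orientation: [[-0.0, 0.998, 0.067], [0.0, 0.067, -0.998], [-1.0, -0.0, -0.0]]
wrist_force: [0.1, -0.9, -0.8]
opening: 30.7
```

apply_moves([
  [[0,0,0,0],[0,0,0,0],[0,0,0,0],[0,0,0,0],[0,0,0,0]],
])

```text
time_s: 10.13
tool_pos: [544.9, -163.7, 19.7]
orientation: [[-0.0, 0.998, 0.067], [0.0, 0.067, -0.998], [-1.0, -0.0, -0.0]]
wrist_force: [-0.5, 0.8, 1.1]
opening: 19.7
```

```bash
python3 plan.py 544.6 -162.5 90 .071 5;python3 - <<'E'
from rig import r, vision
import pickle
from h import *
for n in ["side"]:
    f=vision.grab_frame(n);crop(f,310,120,120,100,6,f"pics/{n}6c.png")
E
```

```text
at [ 544.9 -163.7   19.7] yaw 0.067 tilt [-0.0001  0.0003] F [-0.5  0.8  1.1] open 19.7 t 10.1333
[-1.41, -0.0, -0.02, -0.01]
[-1.41, -0.0, -0.02, -0.01]
[-1.41, -0.0, -0.02, -0.01]
[-1.41, -0.0, -0.02, -0.01]
[-1.41, -0.0, -0.02, -0.01]
```

View pics/side6c.png

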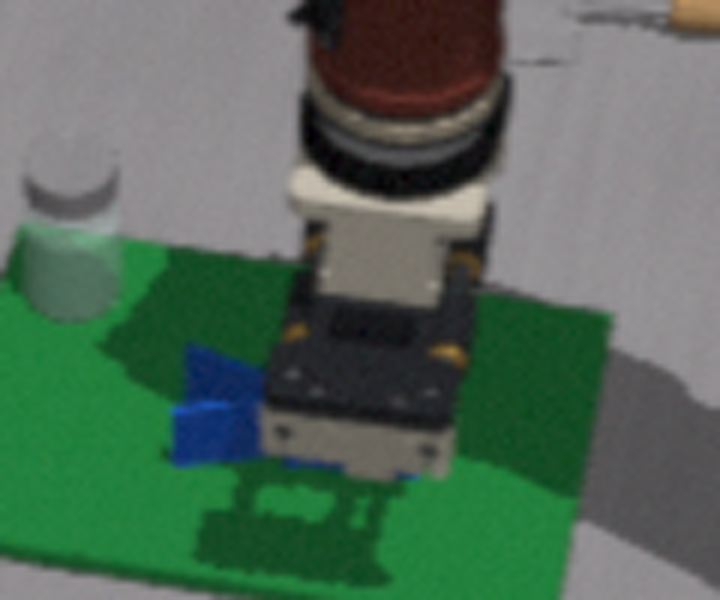

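Clip fully open (19.7 mm at the tails). Lift.

apply_moves([
  [[-0.6,0,0,0],[-1.2,0,0,0],[-1.8,0,0,0],[-2.4,0,0,0],[-2.4,0,0,0]],
])

```text
time_s: 10.6
tool_pos: [544.7, -164.0, 105.2]
orientation: [[-0.0, 0.998, 0.067], [-0.0, 0.067, -0.998], [-1.0, -0.0, 0.0]]
wrist_force: [-0.7, -0.1, -0.1]
opening: 19.4
```

apply_moves([
  [[-2,0,0,0],[-1.2,-0.5,-0.5,0],[0,-1.5,-2,0],[0,-2,-3,0],[0,-2,-3,0]],
])

```text
time_s: 11.02
tool_pos: [478.3, -82.7, 136.3]
orientation: [[0.001, 0.998, 0.065], [-0.0, 0.065, -0.998], [-1.0, 0.001, 0.0]]
wrist_force: [0.7, 0.4, -1.2]
opening: 19.5
```

```bash
python3 plan.py 450 150 130 .19;python3 rk.py
```

```text
at [478.3 -82.7 136.3] yaw 0.065 tilt [ 0.001  -0.0001] F [ 0.7  0.4 -1.2] open 19.5 t 11.0167
[0.09, -0.19, -3.34, -0.17]
[0.09, -0.13, -3.35, -0.17]
[0.09, -0.07, -3.35, -0.17]
[0.09, -0.01, -3.35, -0.17]
[0.09, 0.05, -3.35, -0.17]
[0.09, 0.11, -3.35, -0.17]
[0.09, 0.17, -3.34, -0.17]
rack x,y -171.4 -287.2 z 136.3 yaw 0.065 F [ 0.7  0.4 -1.2] open 19.5 t 11.0167
```

apply_moves([
  [[0,-0.2,-3.3,-0.2],[0,-0.2,-3.3,-0.2],[0,-0.1,-3.3,-0.2],[0,0,-3.3,-0.2],[0,0,-3.3,-0.2]],
])

```text
time_s: 11.43
tool_pos: [455.5, 82.0, 136.2]
orientation: [[0.0, 0.985, 0.172], [0.0, 0.172, -0.985], [-1.0, 0.0, -0.0]]
wrist_force: [1.1, -0.6, -1.0]
opening: 20.0
```

```bash
python3 plan.py 445 203 100 .19;python3 rk.py
```

```text
at [455.5  82.  136.2] yaw 0.173 tilt [0.0003 0.0001] F [ 1.1 -0.6 -1. ] open 20.0 t 11.4333
[0.9, 0.26, -3.03, -0.04]
[0.9, 0.27, -3.02, -0.04]
[0.9, 0.29, -3.02, -0.04]
[0.9, 0.3, -3.02, -0.04]
rack x,y -162.5 -121.1 z 136.2 yaw 0.173 F [ 1.1 -0.6 -1. ] open 20.0 t 11.4333
```

apply_moves([
  [[0.5,0.3,-3,-0.04],[0.5,0.3,-3,-0.04],[0.5,0.3,-3,-0.04],[0.5,0.3,-2.6,-0.04],[0,0,0,0]],
])

```text
time_s: 11.85
tool_pos: [445.6, 203.8, 115.4]
orientation: [[-0.001, 0.98, 0.198], [0.004, 0.198, -0.98], [-1.0, -0.0, -0.005]]
wrist_force: [0.5, 1.7, -0.9]
opening: 20.0
```

apply_moves([
  [[0,0,0,0],[0,0,0,0],[0,0,0,0],[0,0,0,0],[0,0,0,0]],
])

```text
time_s: 12.27
tool_pos: [448.0, 195.5, 115.9]
orientation: [[0.0, 0.983, 0.185], [-0.0, 0.185, -0.983], [-1.0, 0.0, 0.0]]
wrist_force: [-0.2, 0.6, -1.2]
opening: 19.6
```

```bash
python3 rk.py;python3 - <<'E'
from rig import r, vision
import pickle
from h import *
for n in ["side","top"]:
    f=vision.grab_frame(n);pickle.dump(f,open(f"pics/{n}7.pkl","wb"))
    if n=="top":crop(f,185,195,120,120,6,"pics/t7c.png")
    else: crop(f,255,265,130,95,6,"pics/s7c.png")
E
```

```text
rack x,y -148.3 -8.2 z 115.9 yaw 0.186 F [-0.2  0.6 -1.2] open 19.6 t 12.2667
```

View pics/t7c.png

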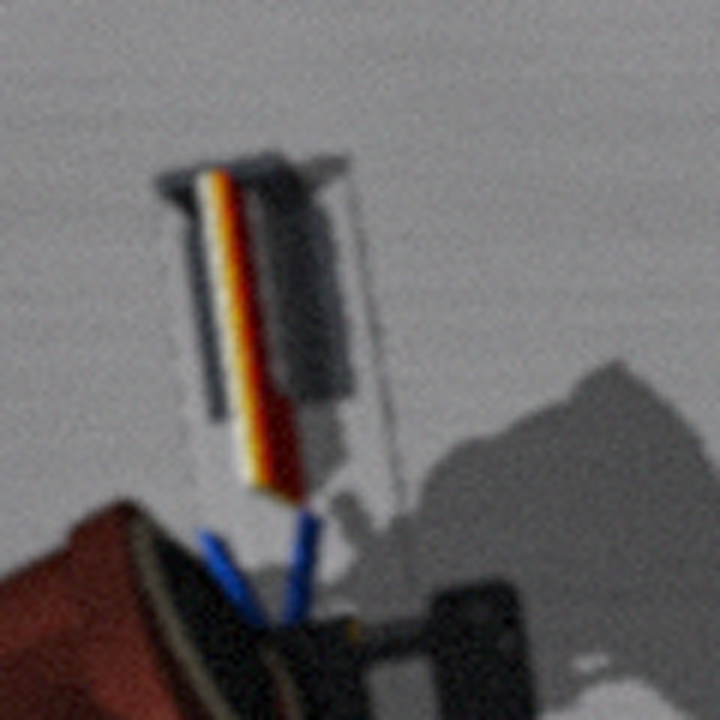

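View pics/s7c.png

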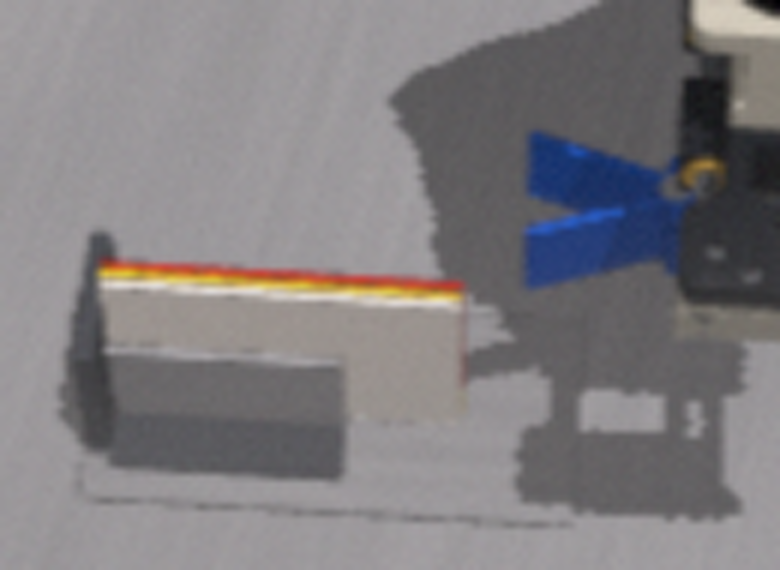

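```bash
cat > m7.py <<'E'
import pickle
from h import *
t=pickle.load(open("pics/top7.pkl","rb"));s=pickle.load(open("pics/side7.pkl","rb"))
def px(U,V,x0,y0,k): return np.array([x0+(U+.5)/k-.5,y0+(V+.5)/k-.5])
T=lambda U,V:px(U,V,185,195,6);S=lambda U,V:px(U,V,255,265,6)
R=(592.07,231.76,.191);c,n=np.cos(R[2]),np.sin(R[2])
def rk(p): d=p[:2]-R[:2];return np.array([c*d[0]+n*d[1],-n*d[0]+c*d[1],p[2]]).round(1)
zt=115.9+29.3
for nm,f,u,z in(("top tip+y",t,T(206,533),zt),("top tip-y",t,T(312,514),zt),("side tip-y",s,S(531,133),zt),("side tip+y",s,S(527,230),zt),
 ("top white-yellow far/near",t,T(255,487),86),("side white corner",s,S(463,304),86),("side red",s,S(463,284),86),("side mid",s,S(463,293),86)):
    print(nm,rk(atz(f,*u,z)))
print("tri +y",[rk(q) if i==0 else q for i,q in enumerate(tri(t,T(206,533),s,S(527,230)))])
print("tri -y",[rk(q) if i==0 else q for i,q in enumerate(tri(t,T(312,514),s,S(531,133)))])
E
python3 m7.py
```

```text
top tip+y [-68.8   8.4 145.2]
top tip-y [-69.2 -28.7 145.2]
side tip-y [-65.9 -24.3 145.2]
side tip+y [-66.5  11.8 145.2]
top white-yellow far/near [-47.1   0.2  86. ]
side white corner [-45.7   5.1  86. ]
side red [-45.2  -2.4  86. ]
side mid [-45.4   1.   86. ]
tri +y [array([-67.3,   9.2, 140.8]), np.float64(1.8142466762175145)]
tri -y [array([-67.1, -27.9, 139.3]), np.float64(2.6933228988086286)]
```

apply_moves([
  [[1.6,0,-0.16,0],[1.6,0,-0.16,0],[1.6,0,-0.16,0],[1.6,0,-0.16,0],[1.6,0,-0.16,0]],
])

```text
time_s: 12.78
tool_pos: [446.5, 204.4, 35.1]
orientation: [[0.001, 0.982, 0.187], [0.0, 0.187, -0.982], [-1.0, 0.001, -0.0]]
wrist_force: [0.7, -0.2, -0.4]
opening: 19.3
```

apply_moves([
  [[0,0,0,0],[0,0,0,0],[0,0,0,0],[0,0,0,0],[0,0,0,0]],
])

```text
time_s: 13.2
tool_pos: [446.9, 204.7, 36.7]
orientation: [[0.002, 0.982, 0.187], [0.001, 0.187, -0.982], [-1.0, 0.002, -0.001]]
wrist_force: [0.0, -0.5, -0.8]
opening: 19.5
```

```bash
python3 rk.py
```

```text
rack x,y -147.6 1.0 z 36.7 yaw 0.188 F [ 0.  -0.5 -0.8] open 19.5 t 13.2
```

```bash
python3 - <<'E'
from rig import r, vision
import pickle
from h import *
for n in ["side","top"]:
    f=vision.grab_frame(n);pickle.dump(f,open(f"pics/{n}8.pkl","wb"))
    if n=="top":crop(f,185,195,120,120,6,"pics/t8c.png")
    else: crop(f,255,265,130,95,6,"pics/s8c.png")
E
```

```text
(no output)
```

View pics/t8c.png

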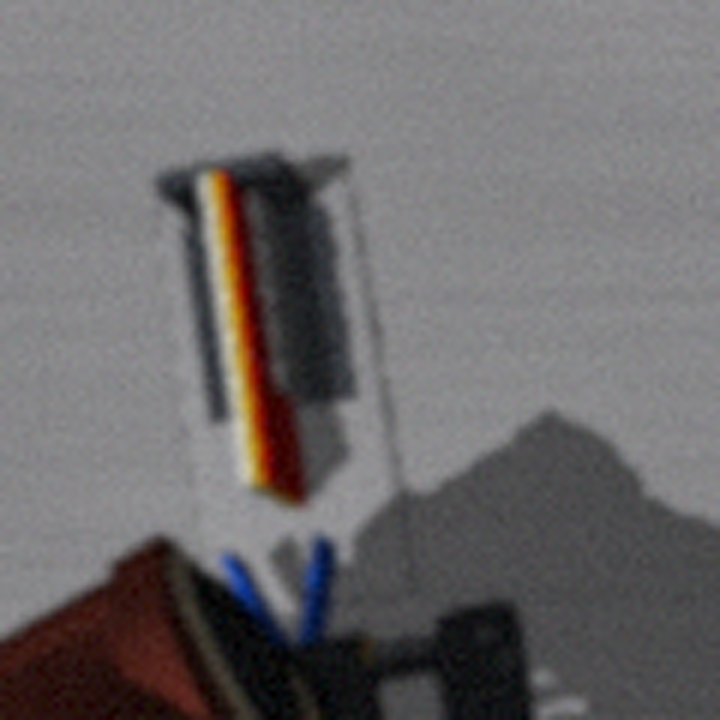

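View pics/s8c.png

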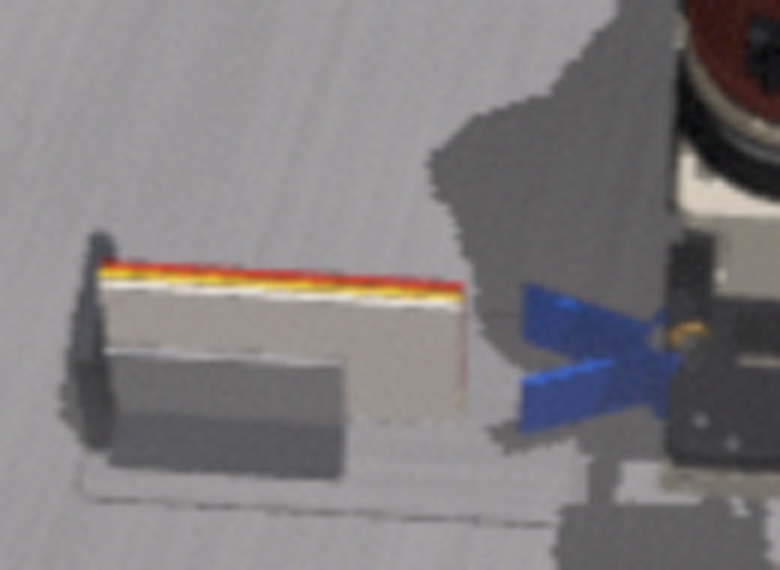

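```bash
cat > m8.py <<'E'
from m7 import *
print("----")
zt=36.7+29.3
for nm,f,u,z in(("top tip+y",t,T(230,556),zt),("top tip-y",t,T(325,541),zt),("side tip-y",s,S(525,283),zt),("side tip+y",s,S(521,380),zt)):
    print(nm,rk(atz(f,*u,z)))
E
python3 m8.py | sed -n '/----/,$p'
```

```text
----
top tip+y [-67.8  16.9  66. ]
top tip-y [-69.  -18.9  66. ]
side tip-y [-65.1 -15.9  66. ]
side tip+y [-65.7  21.   66. ]
```

apply_moves([
  [[0,0.3,0.02,0],[0,0.5,0.02,0],[0,0.6,0.02,0],[0,0.5,0.02,0],[0,0.3,0,0]],
])

```text
time_s: 13.72
tool_pos: [469.4, 208.1, 35.7]
orientation: [[0.001, 0.982, 0.187], [0.0, 0.187, -0.982], [-1.0, 0.001, -0.0]]
wrist_force: [0.0, -0.2, -1.2]
opening: 19.5
```

```bash
python3 rk.py
```

```text
rack x,y -125.0 0.1 z 35.7 yaw 0.188 F [ 0.  -0.2 -1.2] open 19.5 t 13.7167
```

apply_moves([
  [[0,0.3,0,0],[0,0.4,0,0],[0,0.3,0,0],[0,0.2,0,0],[0,0,0,0]],
])

```text
time_s: 14.13
tool_pos: [480.3, 210.3, 35.7]
orientation: [[0.001, 0.982, 0.187], [0.0, 0.187, -0.982], [-1.0, 0.001, -0.0]]
wrist_force: [0.3, 0.1, -0.4]
opening: 19.6
```

apply_moves([
  [[0,0,0,0],[0,0,0,0],[0,0,0,0],[0,0,0,0],[0,0,0,0]],
])

```text
time_s: 14.55
tool_pos: [479.6, 210.2, 35.7]
orientation: [[-0.0, 0.982, 0.188], [0.0, 0.188, -0.982], [-1.0, -0.0, -0.0]]
wrist_force: [0.0, 0.3, -0.0]
opening: 19.3
```

```bash
python3 rk.py; python3 - <<'E'
from rig import r, vision
import pickle
from h import *
for n in ["side","top"]:
    f=vision.grab_frame(n);pickle.dump(f,open(f"pics/{n}9.pkl","wb"))
    if n=="top":crop(f,185,195,120,120,6,"pics/t9c.png")
    else: crop(f,255,265,130,95,6,"pics/s9c.png")
E
```

```text
rack x,y -114.5 0.2 z 35.7 yaw 0.189 F [ 0.   0.3 -0. ] open 19.3 t 14.55
```

View pics/t9c.png

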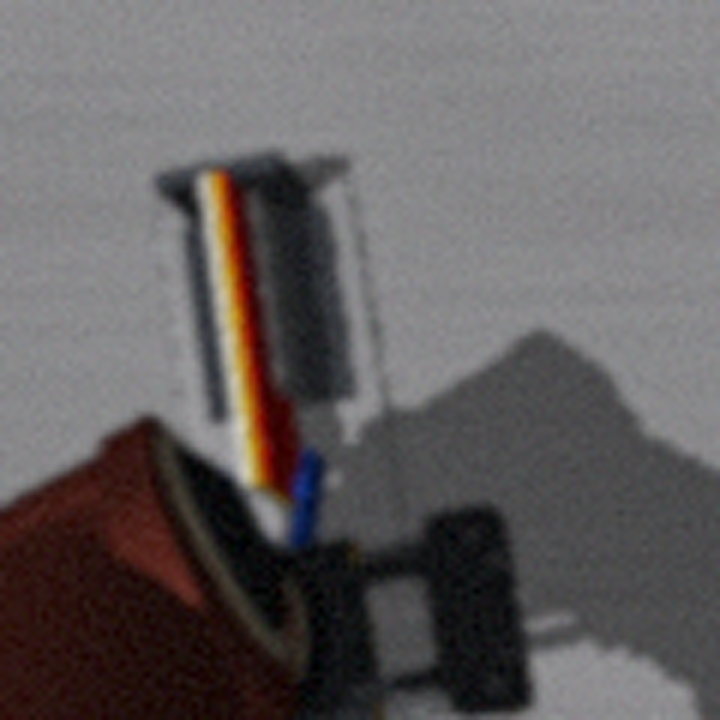

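View pics/s9c.png

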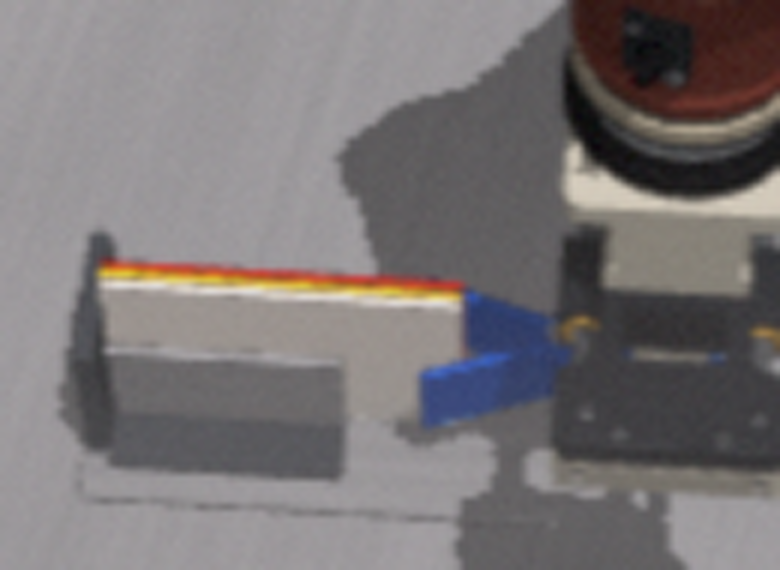

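apply_moves([
  [[0,0.1,0,0],[0,0.1,0,0],[0,0.1,0,0],[0,0,0,0],[0,0,0,0]],
])

```text
time_s: 15.07
tool_pos: [482.8, 210.8, 35.7]
orientation: [[0.0, 0.982, 0.187], [0.0, 0.187, -0.982], [-1.0, 0.0, -0.0]]
wrist_force: [0.4, -0.9, -0.1]
opening: 19.5
```

apply_moves([
  [[0,0,0,0],[0,0,0,0],[0,0,0,0],[0,0,0,0],[0,0,0,0]],
])

```text
time_s: 15.48
tool_pos: [482.7, 210.8, 35.7]
orientation: [[-0.0, 0.982, 0.188], [0.0, 0.188, -0.982], [-1.0, -0.0, -0.0]]
wrist_force: [-0.3, 0.7, -0.7]
opening: 19.8
```

```bash
python3 rk.py; python3 - <<'E'
from rig import r, vision
import pickle
from h import *
for n in ["side","top"]:
    f=vision.grab_frame(n);pickle.dump(f,open(f"pics/{n}10.pkl","wb"))
    if n=="top":crop(f,235,245,50,50,12,"pics/t10c.png")
    else: crop(f,315,300,50,45,14,"pics/s10c.png")
E
```

```text
rack x,y -111.4 0.2 z 35.7 yaw 0.189 F [-0.3  0.7 -0.7] open 19.8 t 15.4833
```

View pics/t10c.png

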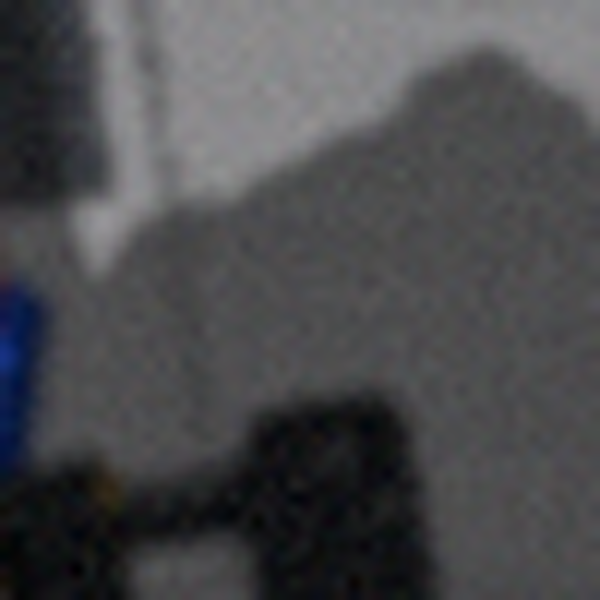

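View pics/s10c.png

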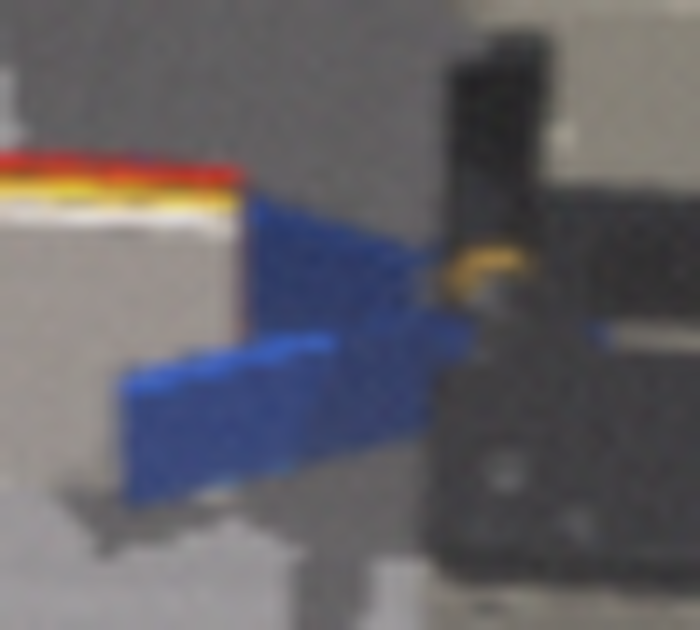

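```bash
cat > m10.py <<'E'
from m7 import *
print("----")
zt=35.7+29.3
print(rk(atz(s,*px(121,388,315,300,14),zt)),"side card white",rk(atz(s,*px(242,225,315,300,14),86)),"red",rk(atz(s,*px(242,172,315,300,14),86)))
print(rk(atz(t,*px(37,290,235,245,12),zt)))
E
python3 m10.py | sed -n '/----/,$p'
```

```text
----
[-29.6  21.1  65. ] side card white [-45.9   5.9  86. ] red [-45.3  -2.7  86. ]
[-32.5 -21.9  65. ]
```

```bash
python3 -c "
from rig import r
print(r.hand_in()); s=r.state(); print(s['time_s'],s['tool_pos'],s['opening'],s['wrist_force'])"
```

```text
the job is handed in; nothing more can be done
None
the job is handed in; nothing more can be done
```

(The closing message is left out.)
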